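# Set the vegetable slicer to its third thickness and lock it

## Task

Set the vegetable slicer for thick slices: starting from its closed end, push the blue thickness lever along its slot click by click and stop at the third click, without running on to the fourth. Then push the red locking tab along its slot towards the lever until it is fully home. Only push, gently, with the fingertips: do not pinch the lever or tab, do not lift the slicer or shove it about, and leave the food, glass, jars and peeler where they are.

Things in the scene. Friction and masses are not known exactly. Their poses are not given: they have to be found in the camera images.
- slicer: White vegetable slicer with steel plates, 4 kg, loose on four rubber feet; 128 (x) by 300 (y) by 58 mm high, carrying loop to y = +170 mm. Origin: centre of its underside, on the table; z up, y its long axis. A grey control rail, top 50 mm above the table, runs along y on its -x side, towards the robot (x -63 to -17 mm); both controls move along its line x = -42 mm. Far fence at x = +60 mm.
- thickness_lever (a joint): Travel of the blue lever, m, along the slicer's +y. Clicks hold it at 0 (closed end, starts there within 2 mm), 0.014 (first click), 0.028, 0.042 (third), 0.056 (fourth, end stop); a black mark on the rail at each, a white line on the foot points at them. About 5 N starts it out of a click; just past half way to the next (0.035 to 0.037 for the third) it jumps ahead by itself into the next and stays there.
- lever_foot (a point): Foot middle of the blue lever, on the rail's top (50 mm above the table), moving with it; axes as the slicer's. Foot 18 mm long (y), 5 mm high; on it stands an upright grip 22 mm wide (x), 10 mm thick (y; 12 mm at its round top edge), its top 43 mm above this point. When closed it is at y = -85 mm of the slicer; the rail behind it (-y) is clear to its end at -148 mm, then only air.
- lock_tab (a joint): Travel of the red locking tab in m along the slicer's own -y (towards the lever): starts at 0 to 0.004 (unlocked), 0.018 is fully home against a stop. It slides stiffly (about 2.5 N) and stays where it is left.
- tab_foot (a point): Foot middle of the red tab, on the rail's top (50 mm above the table), moving with it; axes as the slicer's. Foot 16 mm long (y), 5 mm high; on it stands an upright plate 22 mm wide (x), 10 mm thick (y), its top 30 mm above this point. At joint value 0 it is at y = +105 mm of the slicer; the rail behind it (+y) is clear to its end at +148 mm, then only air over the low loop.
- carrot_half: Half carrot, 45 x 45 x 42 mm high, lying loose on the slicer's ridged steel infeed plate, beside the lever. Origin: centre of its underside. Leave it there.
- peeler: Green-handled peeler, 158 x 21 x 13 mm, lying loose on the table between the robot and the slicer. Leave it there.
- spice_jar: Spice jar with a dark cap, 44 mm wide, 105 mm high, behind the slicer. Leave it there.
- drinking_glass: Grey tumbler, 75 mm wide, 100 mm high, behind the slicer. Leave it there.
- storage_jar: Clear jar with a green lid, 69 mm wide, 84 mm high, on the left of the table. Leave it there.
- whole_carrot: Whole peeled carrot, 205 mm long, 48 mm thick, on the right of the table. Leave it there.

How it is judged:
On the way, in this order (a step that is already met when the one before it is completed fails the run):
1. the lever rests at the third click while the tab is still unlocked (value of joint thickness_lever between 0.0385 and 0.0455 m and value of joint lock_tab below 0.008 m), for 0.3 s.
2. the locking tab is fully home with the lever at the third click (value of joint thickness_lever between 0.0385 and 0.0455 m and value of joint lock_tab above 0.016 m), for 0.2 s.
At the end, for the whole second after the job is handed in: The lever rests at the third click (0.042 m within 3.5 mm), the tab is home (within 2 mm of its stop), and the slicer is at rest on the table within 20 mm of where it stood (all of step 2 and linear speed of slicer below 0.01 m/s and distance of slicer from where it was at the start of the episode below 0.02 m); the robot touches nothing.
It fails at once if the lever ran on past the third click towards the fourth (beyond 0.0505 m) (value of joint thickness_lever above 0.0505 m).
It fails at once if the slicer was lifted, tipped or shoved more than 20 mm (distance of slicer from where it was at the start of the episode above 0.02 m or height (world z) of slicer above 0.008 m or angle between slicer's own z axis and vertical above 0.06 rad).
It fails at once if the lever was pinched or forced (over 25 N) (contact force between the fingers and thickness_lever above 25 N).
It fails at once if the tab was pinched or forced (over 35 N) (contact force between the fingers and lock_tab above 35 N).
It fails at once if a bystander was pushed, lifted or carried (more than 30 mm) (distance of any of peeler, spice_jar, drinking_glass, storage_jar, whole_carrot, carrot_half from where it was at the start of the episode above 0.03 m).
It also fails if it takes over 64 s, if anything falls off the work surface, if the arm or the gripper's body presses on something with over 40 N, if the wrist force passes 120 N, or if a joint passes its speed limit or range.

## Robot

A 7-joint arm with a two-finger parallel gripper is mounted at the origin on a cart in front of the work surface, level with it; the furniture and walls round the work are solid. World frame = base frame: x ahead of the robot, y to its left, z up, the work surface at z = 0. Lengths are in m, angles in rad, forces in N, time in s.
With the tool pointing down it reaches from about 0.425 to 0.925 m from the base axis. Payload 6.8 kg.
Tool frame: the origin (TCP) lies midway between the tips of the shut fingers; the grasp point (between the pads) lies 19 mm behind it; z points along the fingers, x is the direction in which the jaws open and shut, and the axes are right-handed (so a half turn about z gives the same grasp; the last joint's range is limited). The gripper opens to 85 mm and grips with 20 to 120 N. Pads are 22 mm wide; open, the fingers measure 114 mm over their backs; the gripper's body (76 mm by 85 mm) begins 54 mm behind the grasp point. The pads swing forward as they close: fully open they stand 13 mm farther back than shut.
Start: joints at [-1.387, 0.477, 0.022, 1.555, -0.011, 1.109, -0.083], TCP at [0.194, 0.646, 0.231] pointing down, gripper open.
Joint ranges: [-2.96, 2.96], [-0.34, 2.1], [-1.41, 1.46], [0.24, 2.44], [-1.37, 4.51], [0.17, 1.92], [-2.96, 2.96]. Speed limits (rad/s): [2.39, 2.39, 3.14, 3.14, 3.14, 3.14, 3.14].

## Interface

Orientations are given as a rotation vector (axis times angle).
In Python, from bench import r gives the robot as it stands. The module is installed in compiled form; this text tells all that it offers.
- The arm moves only by the shell command python3 -m pendant 'ROWS' [OPENING] [FORCE]. ROWS is text: rows parted by semicolons, each of 4 numbers parted by spaces: the shift along the tool's x, y, z in cm, then the turn about the tool's z in degrees. A call has 1 to 8 rows; each row shifts and turns the pose as measured when the row begins, along the tool's axes as they then stand; what a row does not reach is not made up. A row lasts 1/12 s, in which the tool goes at most 41.7 mm and 7.16 degrees, less where a joint would pass 70% of its speed; a pose out of reach is approached as far as the arm can. A call with a gripper value outside its range is refused whole. OPENING is the closure in counts, from 0 (fully open) to 255 (shut), set as the call begins (- or left out, the last holds). The fingers move at their own pace and stop on an object; FORCE is the grip in N (left out, the last holds). Time passes only in rows, so rows that do not move let the fingers close. It gives the time, the measured TCP pose, the force and the opening at its end, in the units of the state.
- r.get_obs(): the state, without advancing time (a new reading comes with each control period).
- r.grab_frame(name): name is "side" or "top" or "wrist"; returns a dict with "color" (384x512x3 uint8, red, green, blue), "fx", "fy", "cx", "cy" (pixels), "R" (3x3) and "t" (3): a world point X has camera coordinates R X + t; the wrist camera has in their place "hand_eye" (4x4, takes a point from camera to tool coordinates, whose origin is the TCP and whose axes are the tool frame's). Camera axes: x right, y down, z forward; pixel columns grow to the right and rows downward; lengths in m; the calibration is good to about 2 mm. A picture is of the moment at which its call begins: read the wrist's pose just before it. There is no depth.
- r.hand_in(): hands the job in, once; it reports no verdict.
The state is a dict: "clock": time; "joints": joint angles; "qvel": joint speeds; "tau": joint torques, N m; "tcp_pos": TCP position; "orientation": TCP orientation; "contact_force": force on the tool from outside, world axes, zero at the start; "moment": the same for the moment, N m; "grip_width": finger opening in m.
Only numpy, scipy, OpenCV 4.12 (cv2) and the standard library are available. Lean on these libraries where they do the work, as an engineer would, in place of code of your own. Each camera call takes 0.05 s, during which the arm holds its last target.

## Working session

There is one attempt and no reset: what is moved stays moved. The work goes in short steps, Python scripts to look and compute and a shell command to move; the robot and the scene stay as the last step left them, time stands still between calls to the robot, and variables do not carry over. Pictures are saved under pics/ and viewed, and the job is handed in when it is done.

```bash
mkdir -p pics
python3 - <<'E'
from bench import r
import cv2,json
o=r.get_obs()
for k,v in o.items(): print(k,v)
for n in("side","top"):
    f=r.grab_frame(n); cv2.imwrite(f"pics/{n}0.png",f["color"][:,:,::-1])
    print(n,f["fx"],f["fy"],f["cx"],f["cy"],f["R"],f["t"])
E
```

```text
clock 0.0
joints [-1.38710918  0.47782084  0.02235536  1.55645664 -0.01149342  1.10935374
 -0.08308877]
qvel [ 1.79761455e-03 -4.49759078e-04  2.06459279e-04  8.93527292e-05
 -4.07030059e-04  6.57890166e-04  3.66263160e-04]
tau [-5.41253048e-04 -5.96482551e+01  1.60776168e+00 -2.81193852e+01
  1.24386980e-02  9.59388010e-03 -1.26535215e-05]
tcp_pos [0.19402414 0.6458726  0.23030996]
orientation [ 2.51975387e+00  1.87417031e+00 -2.25191614e-03]
contact_force [-0.27039934  0.2262017   0.16462673]
moment [ 0.00209964 -0.01512072 -0.02397145]
grip_width 0.08538691885388158
side 494.00599195224083 494.00599195224083 250.30970323882707 189.46716751305976 [[ 0.99994297  0.01035745 -0.00260536]
 [ 0.0068627  -0.8100382  -0.58633695]
 [-0.00818339  0.58628563 -0.81006308]] [-0.60711723  0.08467578  1.45555502]
top 368.01264784741096 368.01264784741096 260.8368232432191 194.8587987643521 [[ 0.0846241  -0.99639323  0.00626771]
 [-0.96941168 -0.08378372 -0.2306974 ]
 [ 0.23039046  0.01344657 -0.97300536]] [-0.00756613  0.62841409  1.04158511]
```

View pics/side0.png

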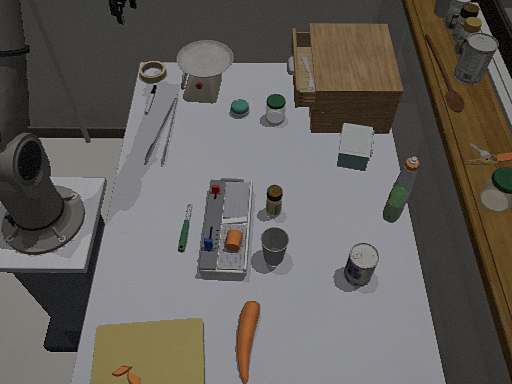

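View pics/top0.png

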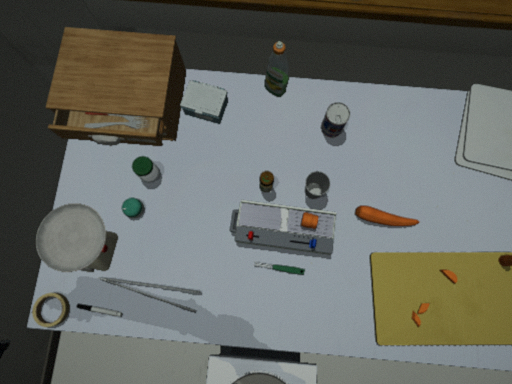

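```bash
cat > h.py <<'E'
import numpy as np,cv2
from scipy.spatial.transform import Rotation as Ro
from bench import r
def cam(n):
    if n=="wrist":
        o=r.get_obs(); f=r.grab_frame(n)
        T=np.eye(4);T[:3,:3]=Ro.from_rotvec(o["orientation"]).as_matrix();T[:3,3]=o["tcp_pos"]
        C=T@f["hand_eye"]; f["R"]=C[:3,:3].T; f["t"]=-f["R"]@C[:3,3]
    else: f=r.grab_frame(n)
    return f
def ray(f,u,v,z):
    d=f["R"].T@np.array([(u-f["cx"])/f["fx"],(v-f["cy"])/f["fy"],1]); c=-f["R"].T@f["t"]
    return c+d*(z-c[2])/d[2]
def proj(f,X):
    p=f["R"]@np.asarray(X)+f["t"]; return np.array([p[0]/p[2]*f["fx"]+f["cx"],p[1]/p[2]*f["fy"]+f["cy"]])
def blobs(f,lo,hi,amin=8):
    h=cv2.cvtColor(f["color"],cv2.COLOR_RGB2HSV); m=cv2.inRange(h,lo,hi)
    n,l,s,c=cv2.connectedComponentsWithStats(m)
    return [(s[i].tolist(),c[i].round(1).tolist()) for i in range(1,n) if s[i][4]>=amin]
E
python3 - <<'E'
from h import *
for n,b in(("top",(225,190,345,265)),("side",(190,170,265,285))):
    f=cam(n); c=f["color"][b[1]:b[3],b[0]:b[2],::-1]
    cv2.imwrite(f"pics/{n}z.png",cv2.resize(c,None,fx=6 if n=="top" else 5,fy=6 if n=="top" else 5,interpolation=cv2.INTER_CUBIC))
    for nm,lo,hi in(("blue",(105,120,50),(130,255,255)),("red",(0,170,80),(4,255,255)),("red2",(174,150,60),(180,255,255))):
        for s,ce in blobs(f,lo,hi,4): 
            if b[0]<ce[0]<b[2] and b[1]<ce[1]<b[3]: print(n,nm,s,ce,ray(f,*ce,.07 if nm!="blue" else .075))
E
```

```text
top blue [309, 239, 7, 9, 54] [312.2, 243.0] [ 0.49459538 -0.11653482  0.075     ]
top red [248, 232, 5, 7, 24] [250.0, 234.8] [0.5036406  0.06784694 0.07      ]
side blue [204, 239, 8, 4, 30] [207.7, 240.4] [ 0.49433335 -0.11406989  0.075     ]
side blue [204, 247, 9, 3, 18] [208.2, 248.4] [ 0.49714381 -0.13840798  0.075     ]
side red [212, 185, 7, 3, 20] [214.8, 186.0] [0.50336842 0.07057191 0.07      ]
side red [216, 191, 4, 3, 6] [217.8, 192.3] [0.51319331 0.04813939 0.07      ]
```

View pics/topz.png

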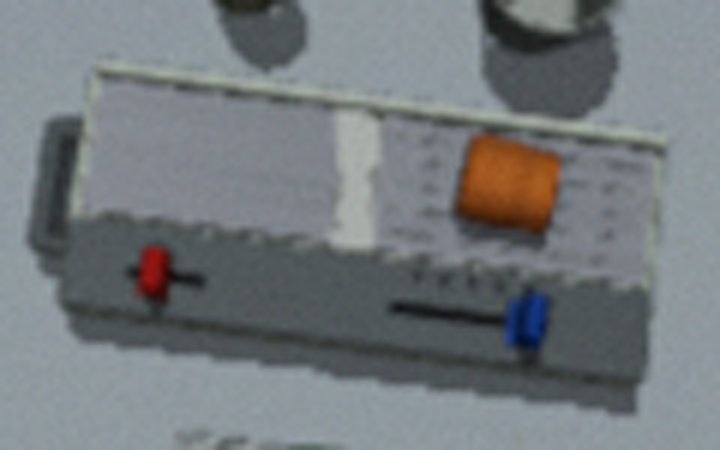

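View pics/sidez.png

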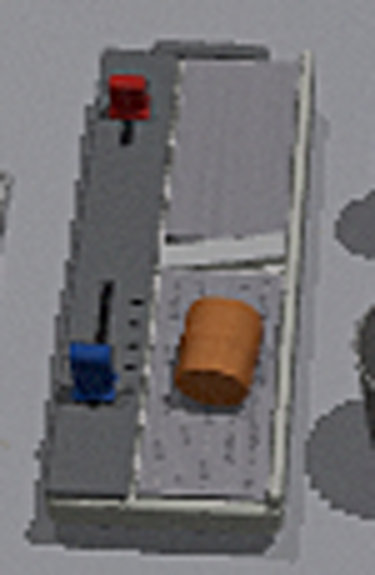

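```bash
python3 -m pendant '-2.1 3.3 0 0;-2.1 3.3 0 0;-2.1 3.3 0 0;-2.1 3.3 0 0;-2.1 3.3 0 0;-2.1 3.3 0 0;-2.1 3.3 0 0;-2.1 3.3 0 0' 255 20
python3 -m pendant '0 0 0 7;0 0 0 7;0 0 0 7;0 0 0 7;0 0 0 7;0 0 0 7;0 0 0 7;0 0 0 7'
python3 -m pendant '0 0 0 7;0 0 0 7;0 0 0 6;0 0 0 0'
python3 - <<'E'
from h import *
o=r.get_obs();R=Ro.from_rotvec(o["orientation"]).as_matrix();print(R.round(4),o["tcp_pos"],o["clock"])
print("to go cm",R.T@(np.array([.4925,-.144,.23])-o["tcp_pos"])*100)
E
```

```text
clock: 0.87
tcp_pos: [0.3961, 0.4095, 0.2269]
orientation: [-2.496, -1.899, 0.007]
contact_force: [1.0, 0.6, -0.4]
grip_width: -0.0002
clock: 1.53
tcp_pos: [0.4073, 0.3944, 0.2267]
orientation: [3.104, 0.465, -0.008]
contact_force: [0.6, 0.4, -0.4]
grip_width: 0.0002
clock: 1.87
tcp_pos: [0.4068, 0.394, 0.2262]
orientation: [3.135, -0.106, -0.008]
contact_force: [-0.5, 0.0, -0.7]
grip_width: -0.0
[[ 0.9977 -0.0675 -0.005 ]
 [-0.0675 -0.9977 -0.0045]
 [-0.0047  0.0048 -1.    ]] [0.40681357 0.39402888 0.22617605] 1.8667
to go cm [12.17829675 53.10342167 -0.18521425]
```

```bash
python3 -m pendant '0.9 3.9 0 0;0.9 3.9 0 0;0.9 3.9 0 0;0.9 3.9 0 0;0.9 3.9 0 0;0.9 3.9 0 0;0.9 3.9 0 0;0.9 3.9 0 0'
python3 -m pendant '0.9 3.9 0 0;0.9 3.9 0 0;0.9 3.9 0 0;0.9 3.9 0 0;0 0 0 0;0 0 0 0'
python3 - <<'E'
from h import *
f=cam("wrist");cv2.imwrite("pics/w1.png",f["color"][:,:,::-1]);print(-f["R"].T@f["t"])
o=r.get_obs();print(o["tcp_pos"],o["clock"],f["hand_eye"])
E
```

```text
clock: 2.53
tcp_pos: [0.4621, 0.0789, 0.2261]
orientation: [-3.141, 0.026, 0.005]
contact_force: [1.7, -0.1, 0.5]
grip_width: 0.0003
clock: 3.03
tcp_pos: [0.4964, -0.095, 0.2278]
orientation: [3.14, -0.012, 0.003]
contact_force: [-0.2, 0.2, 0.1]
grip_width: -0.0
[ 0.49710405 -0.01132411  0.37010349]
[ 0.49631944 -0.09550861  0.22801082] 3.0833 [[ 9.99999336e-01 -4.72102663e-05 -1.15100146e-03  3.42762928e-04]
 [ 4.20970997e-04  9.45030833e-01  3.26980958e-01 -8.35103890e-02]
 [ 1.07229501e-03 -3.26981226e-01  9.45030226e-01 -1.42395359e-01]
 [ 0.00000000e+00  0.00000000e+00  0.00000000e+00  1.00000000e+00]]
```

View pics/w1.png

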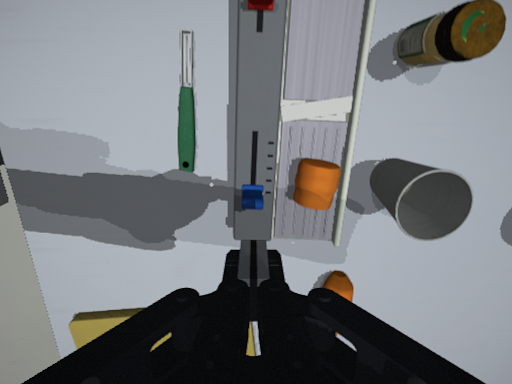

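Run:
```python
from h import *
f=cam("wrist")
c=f["color"][0:260,215:375,::-1]
cv2.imwrite("pics/w1z.png",cv2.resize(c[120:250,0:90],None,fx=6,fy=6,interpolation=cv2.INTER_CUBIC))
g=cv2.cvtColor(f["color"],cv2.COLOR_RGB2GRAY)
for v in (60,100,150,180,220): print(v,g[v,225:292].tolist())
for nm,lo,hi in(("blue",(105,120,40),(130,255,255)),("red",(0,170,80),(4,255,255))):print(nm,blobs(f,lo,hi,30))
```

```text
60 [177, 178, 180, 151, 103, 107, 108, 108, 108, 109, 105, 83, 70, 91, 105, 107, 107, 107, 107, 107, 106, 107, 108, 107, 107, 107, 106, 107, 107, 105, 108, 108, 109, 107, 109, 107, 108, 107, 108, 108, 107, 108, 108, 107, 108, 108, 109, 107, 108, 108, 108, 108, 108, 109, 109, 105, 92, 93, 164, 180, 103, 101, 149, 156, 155, 153, 157]
100 [180, 180, 185, 154, 106, 109, 110, 109, 110, 111, 92, 70, 91, 104, 108, 106, 107, 108, 107, 108, 108, 107, 108, 107, 107, 107, 108, 108, 107, 107, 108, 109, 107, 107, 109, 108, 108, 108, 108, 108, 108, 108, 108, 108, 108, 107, 108, 108, 108, 108, 108, 110, 109, 99, 73, 144, 202, 203, 202, 202, 202, 203, 202, 201, 202, 202, 202]
150 [183, 154, 106, 110, 109, 111, 109, 110, 112, 92, 73, 93, 103, 106, 106, 107, 107, 106, 107, 107, 107, 106, 107, 106, 107, 110, 83, 21, 22, 25, 23, 45, 89, 110, 107, 107, 106, 107, 107, 106, 107, 108, 107, 108, 108, 107, 107, 107, 108, 105, 94, 90, 163, 212, 161, 123, 164, 159, 155, 153, 154, 157, 144, 140, 146, 143, 155]
180 [171, 146, 107, 109, 109, 110, 111, 112, 100, 77, 83, 100, 107, 105, 106, 104, 105, 104, 105, 105, 105, 106, 106, 108, 99, 64, 19, 23, 21, 18, 60, 98, 107, 105, 106, 106, 106, 105, 106, 106, 99, 83, 77, 76, 74, 69, 89, 106, 95, 95, 120, 134, 115, 131, 162, 155, 150, 149, 150, 155, 136, 137, 159, 130, 89, 89, 90]
220 [131, 82, 85, 87, 87, 86, 88, 85, 71, 66, 83, 90, 90, 89, 89, 89, 89, 89, 90, 90, 89, 90, 89, 90, 88, 89, 90, 90, 90, 90, 90, 90, 90, 90, 89, 90, 89, 89, 91, 89, 89, 90, 89, 90, 91, 87, 67, 144, 163, 84, 105, 136, 132, 132, 128, 129, 132, 120, 114, 127, 130, 132, 130, 131, 132, 133, 136]
blue [([242, 183, 21, 25, 505], [251.9, 195.0])]
red [([248, 0, 25, 8, 107], [260.6, 4.6])]
```

View pics/w1z.png

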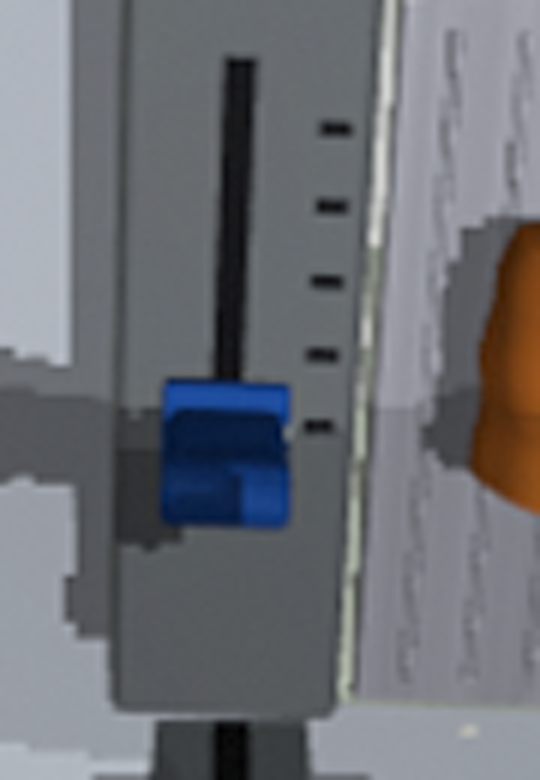

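Run:
```python
from h import *
f=cam("wrist"); 
P=lambda x,y,z=.05: ray(f,215+(x+.5)/6-.5,120+(y+.5)/6-.5,z)
M=[P(*p) for p in((318,427),(322,355),(327,282),(331,206),(335,128))]
for m in M: print(m)
d=M[4]-M[0]; print(np.linalg.norm(d), np.degrees(np.arctan2(-d[0],d[1])))
print("white",P(290,432), P(290,432,.055))
s1,s2=P(240,65),P(229,375);d=s1-s2;print("slot",s1,s2,np.degrees(np.arctan2(-d[0],d[1])))
print("rail front",P(118,708),P(335,712))
print("rail left edge at rows", [ (v,ray(f,u,v,.05)) for u,v in((237,60),(236,100),(235,150),(234,180),(234,220))])
print("rail right",[ray(f,u,v,.05) for u,v in((281.5,60),(279,100),(276,150),(271,220))])
print("foot-front top(edge y+)", P(228,380,.055), "grip top +y corners",P(165,410,.093),P(290,410,.093),"grip -y top",P(228,525,.093))
print("red foot -y?", ray(f,260.6,8,.055))
o=r.get_obs();print(o["tcp_pos"],Ro.from_rotvec(o["orientation"]).as_matrix().round(4),o["clock"])
print([proj(f,m) for m in M[:1]])
```

```text
[ 0.51291808 -0.11851818  0.05      ]
[ 0.51353    -0.10440317  0.05      ]
[ 0.51430656 -0.0904831   0.05      ]
[ 0.51487497 -0.07638938  0.05      ]
[ 0.51542319 -0.0623313   0.05      ]
0.05624269662049765 -2.5528559484758975
white [ 0.50764846 -0.11947652  0.05      ] [ 0.507481   -0.11776862  0.055     ]
slot [ 0.49856229 -0.05114817  0.05      ] [ 0.49622713 -0.10816602  0.05      ] -2.3452346386249667
rail front [ 0.47363907 -0.17731461  0.05      ] [ 0.51686363 -0.1785127   0.05      ]
rail left edge at rows [(60, array([0.48164735, 0.01714619, 0.05      ])), (100, array([ 0.4797146 , -0.02033486,  0.05      ])), (150, array([ 0.47732784, -0.07185306,  0.05      ])), (180, array([ 0.4753183 , -0.10559069,  0.05      ])), (220, array([ 0.47397333, -0.1543613 ,  0.05      ]))]
rail right [array([0.52531828, 0.01685741, 0.05      ]), array([ 0.52368286, -0.02062999,  0.05      ]), array([ 0.52156993, -0.07215608,  0.05      ]), array([ 0.5172503 , -0.15466718,  0.05      ])]
foot-front top(edge y+) [ 0.49604758 -0.10759355  0.055     ] grip top +y corners [ 0.48587912 -0.10086906  0.093     ] [ 0.50619253 -0.10101051  0.093     ] grip -y top [ 0.49597246 -0.12104859  0.093     ]
red foot -y? [0.50461227 0.06033286 0.055     ]
[ 0.4963575  -0.09248626  0.22778082] [[ 1.0e+00 -4.7e-03  1.6e-03]
 [-4.7e-03 -1.0e+00 -8.0e-04]
 [ 1.6e-03  7.0e-04 -1.0e+00]] 3.1833
[array([267.58333333, 190.75      ])]
```

Run:
```python
from h import *
for i in range(3):
    o=r.get_obs();f=cam("wrist"); 
    print(o["tcp_pos"],o["qvel"].__abs__().max(),blobs(f,(105,120,40),(130,255,255),30))
g=f["color"][120:250,215:305]
cv2.imwrite("pics/w2z.png",cv2.resize(g[:,:,::-1],None,fx=6,fy=6,interpolation=cv2.INTER_CUBIC))
k=cv2.cvtColor(f["color"],cv2.COLOR_RGB2GRAY)
m=(k<92).astype(np.uint8); m[:,:264]=0;m[:,275:]=0
n,l,s,c=cv2.connectedComponentsWithStats(m)
for i in range(1,n):
    if 4<s[i][4]<40: print(s[i],c[i],ray(f,*c[i],.05))
```

```text
[ 0.4963575  -0.09248626  0.22778082] 0.021942932824888173 [([242, 186, 21, 25, 508], [251.9, 198.1])]
[ 0.4964297  -0.09172318  0.22772731] 0.014445686198530842 [([242, 187, 21, 25, 506], [252.0, 199.0])]
[ 0.49647258 -0.09141933  0.22771342] 0.0072146077099571135 [([242, 187, 21, 25, 511], [251.9, 199.2])]
[268 145   6   3  17] [270.64705882 145.94117647] [ 0.51571657 -0.06505936  0.05      ]
[267 157   7   3  16] [269.625  158.1875] [ 0.51481544 -0.07842967  0.05      ]
[266 170   7   3  18] [268.83333333 170.94444444] [ 0.51415166 -0.09275178  0.05      ]
[274 172   1   8   8] [274.  175.5] [ 0.5199578  -0.09798865  0.05      ]
[265 182   7   3  18] [268.16666667 182.94444444] [ 0.5135969  -0.10660619  0.05      ]
[274 215   1  10  10] [274.  219.5] [ 0.5209956  -0.15129316  0.05      ]
[273 232   1   6   6] [273.  234.5] [ 0.52018529 -0.17076515  0.05      ]
```

View pics/w2z.png

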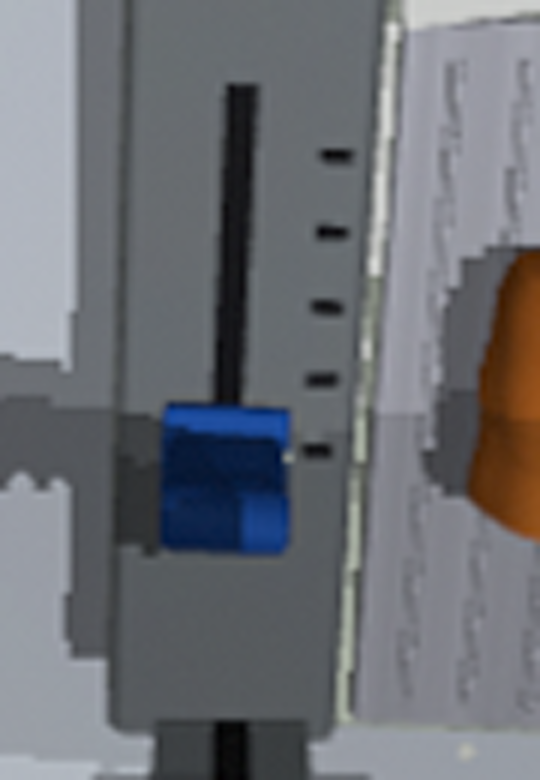

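```bash
python3 -m pendant '-0.1 1.8 0 2.3;-0.1 1.8 0 0;0 1.8 0 0;0 1.4 0 0;0 0 0 0;0 0 0 0;0 0 0 0;0 0 0 0'
python3 - <<'E'
from h import *
o=r.get_obs();print(o["tcp_pos"],Ro.from_rotvec(o["orientation"]).as_matrix().round(4),o["qvel"].__abs__().max())
E
```

```text
clock: 4.0
tcp_pos: [0.4928, -0.1564, 0.2274]
orientation: [-3.14, 0.056, -0.002]
contact_force: [-1.0, 0.4, 0.7]
grip_width: 0.0003
[ 0.49279886 -0.15639751  0.22743906] [[ 0.9994 -0.0355  0.0011]
 [-0.0355 -0.9994  0.0014]
 [ 0.0011 -0.0015 -1.    ]] 0.011430381628888165
```

```bash
python3 -m pendant '0.1 0.3 3 0.4;0.1 0.2 3 0;0 0 3 0;0 0 3 0;0 0 2 0;0 0 0 0;0 0 0 0;0 0 0 0'
python3 - <<'E'
from h import *
f=cam("wrist");cv2.imwrite("pics/w3.png",f["color"][:,:,::-1])
o=r.get_obs();print(o["tcp_pos"],Ro.from_rotvec(o["orientation"]).as_matrix().round(4))
E
```

```text
clock: 4.67
tcp_pos: [0.5003, -0.153, 0.0844]
orientation: [-3.136, 0.048, -0.011]
contact_force: [-0.1, -0.0, -0.3]
grip_width: 0.0
[ 0.50076555 -0.15306417  0.08486738] [[ 0.9995 -0.0303  0.0086]
 [-0.0303 -0.9995  0.0049]
 [ 0.0084 -0.0052 -1.    ]]
```

View pics/w3.png

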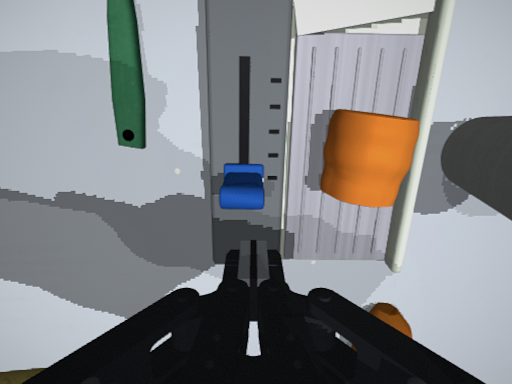

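```bash
python3 -m pendant '-0.3 0 0.7 0.4;-0.3 0.1 0.7 0;0 0 0.4 0;0 0 0 0;0 0 0 0;0 0 0 0'
python3 - <<'E'
from h import *
o=r.get_obs();print(o["tcp_pos"],Ro.from_rotvec(o["orientation"]).as_matrix().round(4),o["contact_force"],o["qvel"].__abs__().max())
E
```

```text
clock: 5.22
tcp_pos: [0.4975, -0.1539, 0.0695]
orientation: [-3.136, 0.059, -0.027]
contact_force: [-0.4, 0.3, -0.3]
grip_width: 0.0
[ 0.49750914 -0.15394225  0.06947449] [[ 0.9992 -0.0374  0.0171]
 [-0.0375 -0.9993  0.0048]
 [ 0.017  -0.0054 -0.9998]] [-0.35841501  0.29463785 -0.30713675] 0.0032900655609299652
```

```bash
python3 -m pendant '-0.3 0 0.6 0;0 -0.4 0 0;0 -0.4 0 0;0 -0.2 0 0;0 -0.2 0 0;0 0 0 0;0 0 0 0'
python3 - <<'E'
from h import *
o=r.get_obs();print(o["tcp_pos"],Ro.from_rotvec(o["orientation"]).as_matrix().round(4),o["contact_force"],o["qvel"].__abs__().max())
f=cam("wrist");cv2.imwrite("pics/w4.png",f["color"][:,:,::-1])
E
```

```text
clock: 5.8
tcp_pos: [0.4952, -0.1402, 0.0632]
orientation: [-3.136, 0.058, -0.028]
contact_force: [-0.7, 0.8, -0.1]
grip_width: 0.0004
[ 0.49521404 -0.14023114  0.06320274] [[ 0.9992 -0.037   0.0178]
 [-0.0371 -0.9993  0.0049]
 [ 0.0176 -0.0056 -0.9998]] [-0.69790938  0.84564874 -0.14717733] 0.007830580014504837
```

View pics/w4.png

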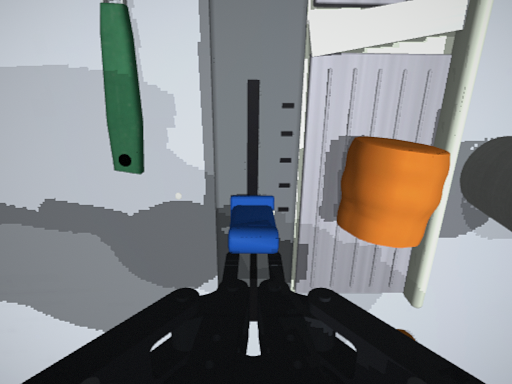

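```bash
for i in 1; do python3 -m pendant '0 -0.2 0 0;0 -0.2 0 0;0 -0.2 0 0;0 0 0 0'; done
python3 -m pendant '0 -0.2 0 0;0 -0.2 0 0;0 -0.2 0 0;0 0 0 0'
python3 -m pendant '0 -0.2 0 0;0 -0.2 0 0;0 0 0 0'
python3 - <<'E'
from h import *
o=r.get_obs();print(o["tcp_pos"],Ro.from_rotvec(o["orientation"]).as_matrix().round(4),o["contact_force"],o["qvel"].__abs__().max())
f=cam("wrist");cv2.imwrite("pics/w5.png",f["color"][:,:,::-1])
E
```

```text
clock: 6.18
tcp_pos: [0.4956, -0.1354, 0.0635]
orientation: [-3.138, 0.06, -0.029]
contact_force: [-0.9, -2.2, -2.0]
grip_width: 0.0001
clock: 6.52
tcp_pos: [0.4957, -0.1319, 0.0636]
orientation: [3.14, -0.065, 0.031]
contact_force: [0.2, -2.3, -1.3]
grip_width: 0.0001
clock: 6.77
tcp_pos: [0.496, -0.1259, 0.0635]
orientation: [-3.139, 0.064, -0.03]
contact_force: [0.0, 0.7, 0.2]
grip_width: 0.0001
[ 0.49597108 -0.12585057  0.06347531] [[ 0.999  -0.0405  0.0192]
 [-0.0405 -0.9992  0.0012]
 [ 0.0191 -0.002  -0.9998]] [0.03957804 0.7061767  0.2294038 ] 0.006752666991316012
```

View pics/w5.png

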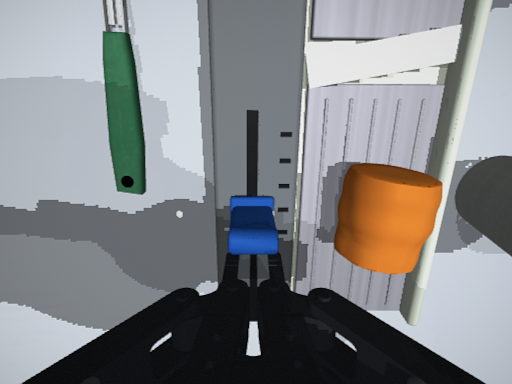

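```bash
python3 -m pendant '0 -0.2 0 0;0 -0.2 0 0;0 -0.2 0 0;0 0 0 0'
python3 -m pendant '0 -0.2 0 0;0 -0.2 0 0;0 -0.2 0 0;0 0 0 0'
python3 - <<'E'
from h import *
o=r.get_obs();print(o["tcp_pos"],Ro.from_rotvec(o["orientation"]).as_matrix().round(4),o["contact_force"],o["qvel"].__abs__().max())
f=cam("wrist");cv2.imwrite("pics/w6.png",f["color"][:,:,::-1])
E
```

```text
clock: 7.15
tcp_pos: [0.4962, -0.12, 0.0636]
orientation: [-3.14, 0.063, -0.031]
contact_force: [0.3, -1.7, -0.7]
grip_width: 0.0004
clock: 7.48
tcp_pos: [0.4965, -0.114, 0.0636]
orientation: [3.141, -0.065, 0.031]
contact_force: [1.4, 0.5, -0.2]
grip_width: -0.0001
[ 0.49651663 -0.11403776  0.06358954] [[ 9.989e-01 -4.140e-02  1.990e-02]
 [-4.140e-02 -9.991e-01 -5.000e-04]
 [ 1.990e-02 -3.000e-04 -9.998e-01]] [ 1.43137499  0.48294469 -0.20682083] 0.004509609845656626
```

View pics/w6.png

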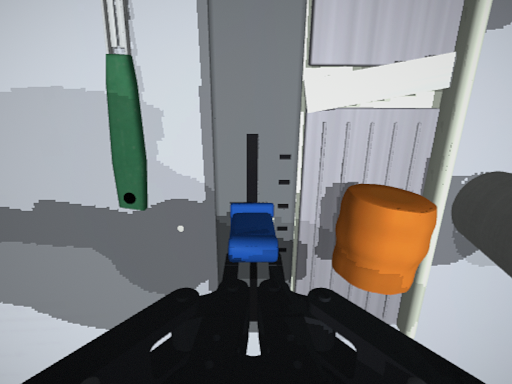

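```bash
python3 -m pendant '0 -0.2 0 0;0 0 0 0;0 0 0 0'
python3 - <<'E'
from h import *
o=r.get_obs();print(o["tcp_pos"],o["contact_force"],o["qvel"].__abs__().max())
f=cam("wrist");cv2.imwrite("pics/w7.png",cv2.resize(f["color"][120:280,190:320,::-1],None,fx=4,fy=4,interpolation=cv2.INTER_CUBIC))
E
```

```text
clock: 7.78
tcp_pos: [0.4966, -0.1101, 0.0636]
orientation: [-3.139, 0.062, -0.03]
contact_force: [0.2, 0.3, 0.4]
grip_width: -0.0001
[ 0.49662235 -0.1100651   0.06359702] [0.1504316  0.2684998  0.43491909] 0.00822131784360389
```

View pics/w7.png

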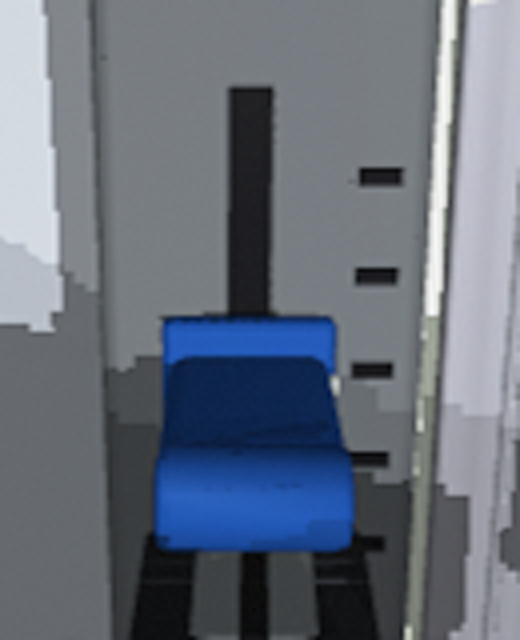

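```bash
python3 -m pendant '0 -0.2 0 0;0 -0.2 0 0;0 -0.1 0 0;0 0 0 0;0 0 0 0'
python3 - <<'E'
from h import *
o=r.get_obs();print(o["tcp_pos"],o["contact_force"],o["qvel"].__abs__().max())
f=cam("wrist");cv2.imwrite("pics/w8.png",cv2.resize(f["color"][120:280,190:320,::-1],None,fx=4,fy=4,interpolation=cv2.INTER_CUBIC))
E
```

```text
clock: 8.25
tcp_pos: [0.4967, -0.1075, 0.0637]
orientation: [3.139, -0.066, 0.032]
contact_force: [0.2, -2.9, -1.5]
grip_width: 0.0001
[ 0.49669665 -0.10746234  0.0637366 ] [ 0.22179889 -2.87686487 -1.53129985] 0.00290753419639574
```

View pics/w8.png

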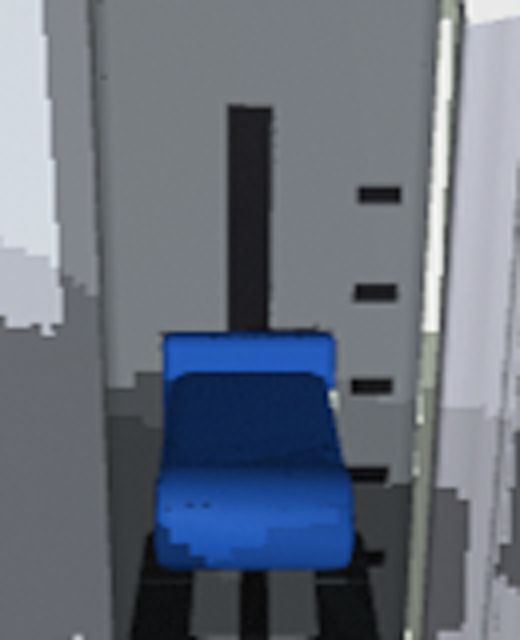

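Still in click 2, now loaded (about 3 N). I'll push on in small steps.

```bash
python3 -m pendant '0 -0.2 0 0;0 -0.2 0 0;0 0 0 0'
python3 -m pendant '0 -0.2 0 0;0 0 0 0'
```

```text
clock: 8.55
tcp_pos: [0.4968, -0.1045, 0.0637]
orientation: [3.138, -0.068, 0.032]
contact_force: [0.5, -1.7, -1.7]
grip_width: 0.0
clock: 8.72
tcp_pos: [0.497, -0.1016, 0.0637]
orientation: [3.139, -0.068, 0.032]
contact_force: [0.2, -0.5, -0.1]
grip_width: 0.0002
```

```bash
python3 -m pendant '0 0 0 0;0 0 0 0'
python3 - <<'E'
from h import *
o=r.get_obs();print(o["tcp_pos"],o["contact_force"],o["qvel"].__abs__().max())
f=cam("wrist");cv2.imwrite("pics/w9.png",cv2.resize(f["color"][120:280,190:320,::-1],None,fx=4,fy=4,interpolation=cv2.INTER_CUBIC))
E
```

```text
clock: 8.88
tcp_pos: [0.4971, -0.1004, 0.0637]
orientation: [3.14, -0.066, 0.031]
contact_force: [0.7, -1.0, 0.2]
grip_width: 0.0002
[ 0.49705028 -0.10038136  0.06368812] [ 0.68854023 -0.97951941  0.24206543] 0.005759690353754599
```

View pics/w9.png

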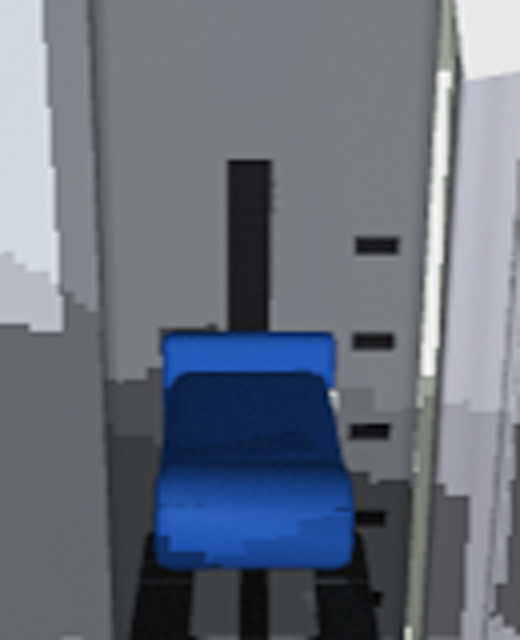

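```bash
python3 -m pendant '0 -0.2 0 0;0 0 0 0;0 0 0 0'
python3 - <<'E'
from h import *
o=r.get_obs();print(o["tcp_pos"],o["contact_force"],o["qvel"].__abs__().max())
f=cam("wrist");cv2.imwrite("pics/w10.png",cv2.resize(f["color"][120:280,190:320,::-1],None,fx=4,fy=4,interpolation=cv2.INTER_CUBIC))
E
```

```text
clock: 9.18
tcp_pos: [0.4971, -0.0968, 0.0637]
orientation: [-3.14, 0.064, -0.031]
contact_force: [-1.3, -1.1, 0.5]
grip_width: 0.0
[ 0.4971422  -0.09676241  0.06366791] [-1.29374845 -1.0730607   0.47731507] 0.009288587477451763
```

View pics/w10.png

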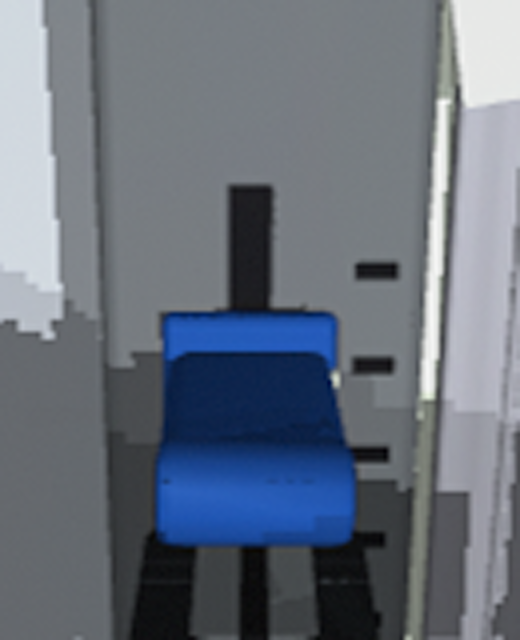

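```bash
python3 -m pendant '0 0.5 0 0;0 0.8 0 0;0 0.8 0 0;0 0.5 0 0;0 0 -2 0;0 0 -3 0;0 0 -3 0;0 0 -3 0'
python3 -m pendant '0 0 -1 0;0 0 0 0;0 0 0 0;0 0 0 0;0 0 0 0'
python3 - <<'E'
from h import *
f=cam("wrist");o=r.get_obs();print(o["tcp_pos"],o["contact_force"],o["qvel"].__abs__().max(),Ro.from_rotvec(o["orientation"]).as_matrix().round(4))
cv2.imwrite("pics/w11.png",f["color"][:,:,::-1])
E
```

```text
clock: 9.9
tcp_pos: [0.4884, -0.1288, 0.1715]
orientation: [3.14, -0.071, 0.008]
contact_force: [1.1, 1.3, 0.4]
grip_width: 0.0001
clock: 10.32
tcp_pos: [0.4901, -0.1321, 0.1853]
orientation: [3.14, -0.077, 0.021]
contact_force: [-0.3, 0.5, 0.1]
grip_width: -0.0001
[ 0.48978602 -0.13205609  0.18509041] [-0.27010082  0.67518429 -0.71930647] 0.005789616790012351 [[ 9.987e-01 -4.920e-02  1.230e-02]
 [-4.920e-02 -9.988e-01 -6.000e-04]
 [ 1.230e-02 -0.000e+00 -9.999e-01]]
```

View pics/w11.png

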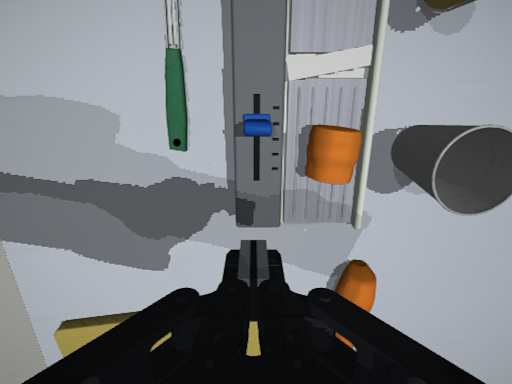

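```bash
python3 -m pendant '0.1 -3.5 0 0;0.1 -3.5 0 0;0.1 -3.5 0 0;0.1 -3.5 0 0;0 -3.5 0 0;0 -3.5 0 0;0 -2.5 0 0;0 0 0 0'
python3 -m pendant '0 0 0 0;0 0 0 0;0 0 0 0;0 0 0 0'
python3 - <<'E'
from h import *
f=cam("wrist");o=r.get_obs();print(o["tcp_pos"],o["contact_force"],o["qvel"].__abs__().max(),Ro.from_rotvec(o["orientation"]).as_matrix().round(4))
cv2.imwrite("pics/w12.png",f["color"][:,:,::-1])
E
```

```text
clock: 11.03
tcp_pos: [0.5021, 0.1089, 0.1757]
orientation: [3.132, -0.091, -0.001]
contact_force: [-0.3, 0.2, 0.4]
grip_width: -0.0005
clock: 11.37
tcp_pos: [0.5001, 0.108, 0.1724]
orientation: [3.128, -0.088, -0.009]
contact_force: [-0.4, 0.0, 0.2]
grip_width: -0.0003
[0.50016921 0.10768573 0.17248876] [ 0.58077033 -0.5878512  -0.68904246] 0.005892032803806489 [[ 0.9984 -0.0567 -0.0061]
 [-0.0568 -0.9983 -0.0119]
 [-0.0054  0.0122 -0.9999]]
```

View pics/w12.png

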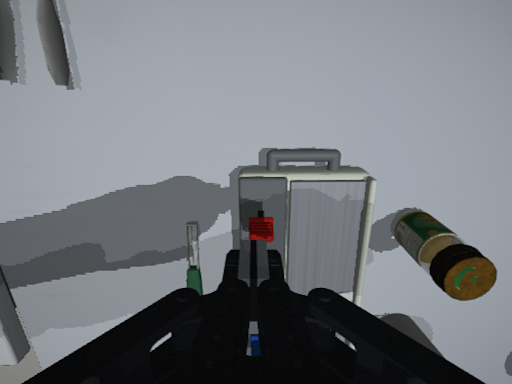

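Run:
```python
from h import *
f=cam("wrist");o=r.get_obs();print(o["tcp_pos"],-f["R"].T@f["t"])
for s,c in blobs(f,(0,150,60),(5,255,255),30): print(s,c,ray(f,*c,.08), ray(f,*c,.065),"bbox top",ray(f,c[0],s[1],.055),ray(f,c[0],s[1],.08),"bottom",ray(f,c[0],s[1]+s[3],.08))
print("rail end",ray(f,262,179,.05))
print("tip",proj(f,o["tcp_pos"]))
cv2.imwrite("pics/w13.png",cv2.resize(f["color"][140:300,200:330,::-1],None,fx=4,fy=4,interpolation=cv2.INTER_CUBIC))
```

```text
[0.50029246 0.10781832 0.17265411] [0.5061699  0.19274108 0.31384466]
[249, 217, 25, 25, 470] [261.3, 228.3] [0.50514596 0.07618749 0.08      ] [0.50508028 0.06871114 0.065     ] bbox top [0.50560476 0.07558193 0.055     ] [0.50565934 0.08689751 0.08      ] bottom [0.50450365 0.06278806 0.08      ]
rail end [0.50807221 0.11155101 0.05      ]
tip [252.86900623 252.99829354]
```

View pics/w13.png

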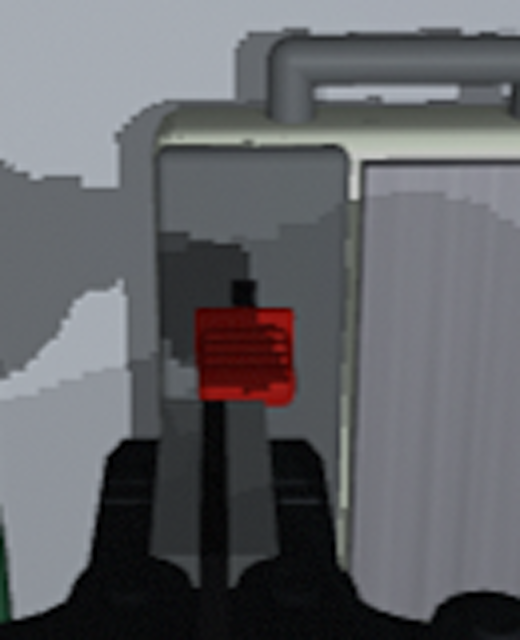

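```bash
python3 -m pendant '0.2 -0.2 2 0;0 0 2 -0.3;0 0 2 0;0 0 2 0;0 0 0 0;0 0 0 0;0 0 0 0'
python3 - <<'E'
from h import *
o=r.get_obs();print(o["tcp_pos"],o["contact_force"],o["qvel"].__abs__().max(),Ro.from_rotvec(o["orientation"]).as_matrix().round(4))
E
```

```text
clock: 12.05
tcp_pos: [0.5051, 0.1037, 0.0928]
orientation: [3.13, -0.096, 0.0]
contact_force: [1.0, 0.6, 0.1]
grip_width: -0.0001
[0.50509546 0.10371631 0.09279837] [0.96686331 0.61914243 0.1224221 ] 0.01647364429063771 [[ 9.981e-01 -6.120e-02 -3.000e-04]
 [-6.120e-02 -9.981e-01 -9.800e-03]
 [ 3.000e-04  9.800e-03 -1.000e+00]]
```

```bash
python3 -m pendant '0 -0.2 0.9 -1;0 -0.1 0.9 0;0 0 0.8 0;0 0 0 0;0 0 0 0;0 0 0 0'
python3 - <<'E'
from h import *
f=cam("wrist");o=r.get_obs();print(o["tcp_pos"],o["contact_force"],o["qvel"].__abs__().max(),Ro.from_rotvec(o["orientation"]).as_matrix().round(4))
cv2.imwrite("pics/w14.png",f["color"][:,:,::-1])
f=cam("side");cv2.imwrite("pics/s14.png",cv2.resize(f["color"][130:290,150:310,::-1],None,fx=4,fy=4))
E
```

```text
clock: 12.55
tcp_pos: [0.5077, 0.1074, 0.0675]
orientation: [3.134, -0.066, 0.008]
contact_force: [-0.6, -0.1, -0.2]
grip_width: -0.0001
[0.50785483 0.10736424 0.067668  ] [ 0.62445471  0.1284866  -0.65047736] 0.004320280009022468 [[ 0.9991 -0.0423  0.0054]
 [-0.0422 -0.9991 -0.0069]
 [ 0.0057  0.0067 -1.    ]]
```

View pics/w14.png

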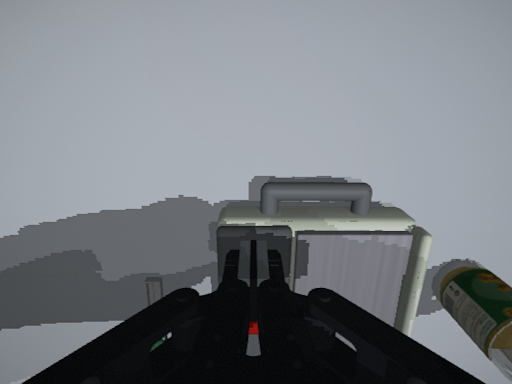

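View pics/s14.png

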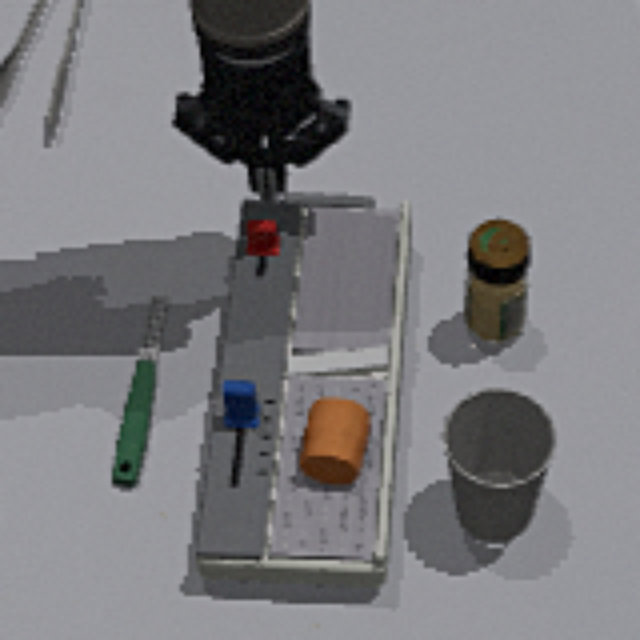

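```bash
python3 -m pendant '-0.3 0.5 0.4 0;0 0.6 0 0;0 0.5 0 0;0 0.2 0 0;0 0.2 0 0;0 0 0 0'
python3 -m pendant '0 0.2 0 0;0 0.2 0 0;0 0.2 0 0;0 0 0 0'
```

```text
clock: 13.15
tcp_pos: [0.504, 0.0847, 0.0643]
orientation: [3.134, -0.068, 0.011]
contact_force: [-0.5, 1.0, 0.4]
grip_width: -0.0002
clock: 13.48
tcp_pos: [0.5038, 0.08, 0.0643]
orientation: [3.136, -0.066, 0.011]
contact_force: [0.4, -2.0, -0.5]
grip_width: -0.0002
```

```bash
python3 -m pendant '0 0.2 0 0;0 0.2 0 0;0 0.2 0 0;0 0 0 0'
python3 -m pendant '0 0.2 0 0;0 0.2 0 0;0 0 0 0'
```

```text
clock: 13.82
tcp_pos: [0.5036, 0.0747, 0.0644]
orientation: [3.137, -0.063, 0.011]
contact_force: [0.4, 0.8, 0.0]
grip_width: 0.0002
clock: 14.07
tcp_pos: [0.5034, 0.0706, 0.0644]
orientation: [3.138, -0.063, 0.011]
contact_force: [-1.1, 1.3, -0.4]
grip_width: -0.0002
```

Run:
```python
from h import *
f=cam("side");cv2.imwrite("pics/s15.png",cv2.resize(f["color"][150:270,180:280,::-1],None,fx=6,fy=6,interpolation=cv2.INTER_CUBIC))
o=r.get_obs();print(o["tcp_pos"],o["contact_force"])
```

```text
[0.50339871 0.0705602  0.06436085] [ 0.55899466  0.94013499 -0.84697132]
```

View pics/s15.png

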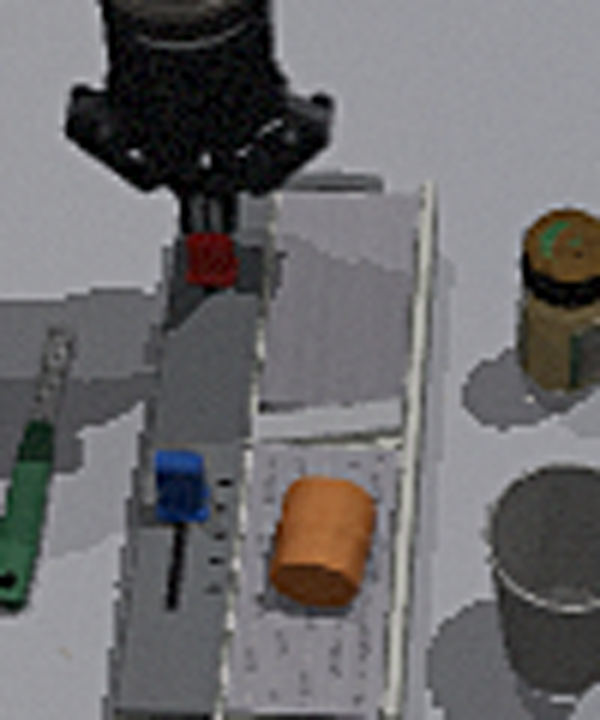

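Moving. I'll go on to the stop and watch the force.

```bash
python3 -m pendant '0 0.2 0 0;0 0.1 0 0;0 0 0 0'
python3 -m pendant '0 0.2 0 0;0 0.1 0 0;0 0 0 0'
```

```text
clock: 14.37
tcp_pos: [0.5034, 0.069, 0.0644]
orientation: [3.139, -0.061, 0.011]
contact_force: [-0.5, 1.3, 0.1]
grip_width: -0.0002
clock: 14.62
tcp_pos: [0.5033, 0.069, 0.0645]
orientation: [-3.139, 0.057, -0.01]
contact_force: [-0.3, 1.5, -1.4]
grip_width: -0.0
```

```bash
python3 -m pendant '0 0.3 0 0;0 0.3 0 0;0 0 0 0'
python3 -m pendant '0 0.4 0 0;0 0.4 0 0'
```

```text
clock: 14.87
tcp_pos: [0.5033, 0.0695, 0.0646]
orientation: [-3.132, 0.049, -0.01]
contact_force: [0.1, 1.3, -0.2]
grip_width: -0.0002
clock: 15.03
tcp_pos: [0.5033, 0.0687, 0.0647]
orientation: [-3.124, 0.041, -0.009]
contact_force: [-0.6, 17.8, -1.8]
grip_width: -0.0001
```

```bash
python3 -m pendant '0 -0.5 0 0;0 -0.8 0 0;0 -0.8 0 0;0 -0.6 0 0;0 0 -2 0;0 0 -3 0;0 0 -3 0;0 0 -3 0'
python3 -m pendant '0 0 -1.5 0;0 0 0 0;0 0 0 0;0 0 0 0;0 0 0 0'
python3 - <<'E'
from h import *
f=cam("wrist");o=r.get_obs();print(o["tcp_pos"],o["contact_force"])
cv2.imwrite("pics/w16.png",f["color"][:,:,::-1])
for s,c in blobs(f,(0,150,60),(5,255,255),30): print(s,c,"foot +y edge",ray(f,c[0],s[1],.055))
print("rail end",ray(f,262,179,.05))
f=cam("side");cv2.imwrite("pics/s16.png",cv2.resize(f["color"][150:270,180:280,::-1],None,fx=6,fy=6,interpolation=cv2.INTER_CUBIC))
E
```

```text
clock: 15.7
tcp_pos: [0.499, 0.0912, 0.1728]
orientation: [-3.136, 0.047, 0.01]
contact_force: [0.4, 0.1, -0.4]
grip_width: -0.0
clock: 16.12
tcp_pos: [0.5019, 0.0903, 0.1929]
orientation: [-3.135, 0.051, -0.003]
contact_force: [-0.3, -0.2, -0.3]
grip_width: -0.0004
[0.50166683 0.09022246 0.19264311] [ 0.30723548 -0.26633956 -0.90612573]
[245, 209, 23, 22, 450] [256.5, 219.7] foot +y edge [0.50469806 0.06078245 0.055     ]
rail end [0.51108834 0.09061799 0.05      ]
```

View pics/w16.png

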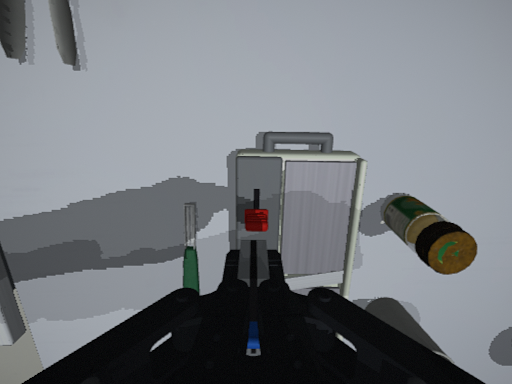

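View pics/s16.png

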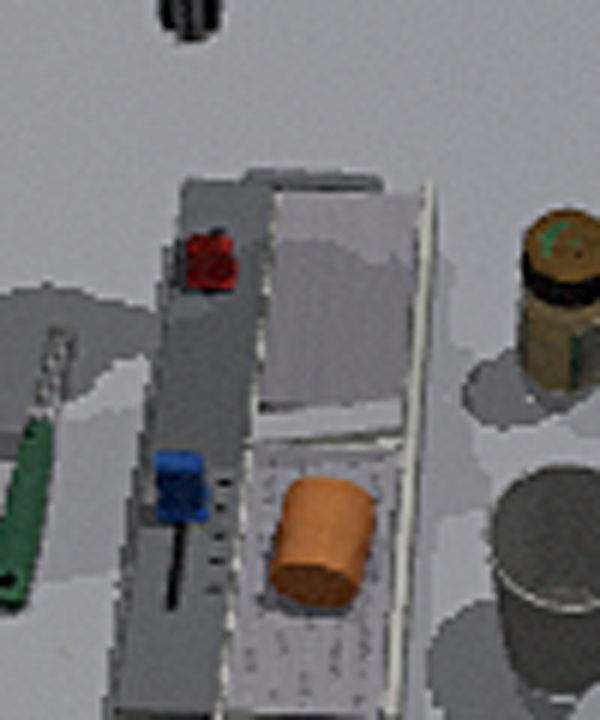

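```bash
python3 -m pendant '0 0 0 0;0 0 0 0'
python3 - <<'E'
from h import *
f=cam("wrist")
g=cv2.cvtColor(f["color"],cv2.COLOR_RGB2GRAY)
print(g[145:215,245].tolist()); print(g[145:215,257].tolist())
for s,c in blobs(f,(0,150,60),(5,255,255),30): print(s,c,"foot +y edge",ray(f,c[0],s[1]-.5,.055))
cv2.imwrite("pics/w17.png",cv2.resize(f["color"][140:290,215:315,::-1],None,fx=5,fy=5,interpolation=cv2.INTER_CUBIC))
for v in (155,156,157,158): print(v,ray(f,257,v,.05))
E
```

```text
clock: 16.38
tcp_pos: [0.5008, 0.0898, 0.1911]
orientation: [-3.137, 0.051, 0.002]
contact_force: [-0.1, -0.6, -0.0]
grip_width: 0.0004
[172, 174, 163, 96, 76, 83, 89, 109, 147, 173, 146, 55, 81, 92, 100, 103, 102, 102, 102, 103, 102, 102, 103, 102, 101, 102, 101, 102, 103, 101, 103, 102, 103, 102, 102, 102, 102, 103, 102, 103, 101, 102, 101, 102, 102, 102, 101, 102, 101, 102, 103, 98, 82, 79, 59, 60, 58, 45, 46, 47, 47, 47, 47, 48, 47, 44, 41, 42, 42, 43]
[101, 101, 103, 99, 76, 83, 88, 106, 143, 160, 101, 51, 77, 90, 98, 104, 103, 103, 101, 102, 103, 102, 102, 103, 102, 103, 103, 102, 103, 101, 101, 101, 101, 101, 102, 101, 102, 101, 103, 102, 102, 103, 98, 70, 18, 20, 18, 19, 20, 19, 19, 20, 21, 20, 22, 17, 16, 18, 18, 18, 17, 17, 18, 19, 34, 53, 48, 46, 27, 20]
[246, 209, 24, 22, 452] [257.8, 219.6] foot +y edge [0.50448968 0.0612444  0.055     ]
155 [0.50526858 0.11452737 0.05      ]
156 [0.50524062 0.11355393 0.05      ]
157 [0.50521259 0.11257837 0.05      ]
158 [0.50518449 0.11160066 0.05      ]
```

View pics/w17.png

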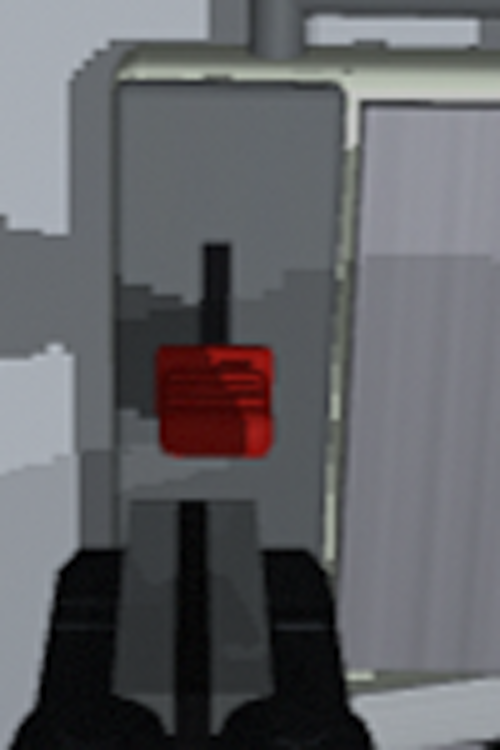

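Run:
```python
from h import *
a=cv2.imread("pics/side0.png"); f=cam("side"); b=np.ascontiguousarray(f["color"][:,:,::-1])
for x0,y0,x1,y1 in((198,222,200+70,285),(222,180,258,240)):
    A=cv2.cvtColor(a[y0:y1,x0:x1],6).astype(np.float32);B=cv2.cvtColor(b[y0:y1,x0:x1],6).astype(np.float32)
    print("px shift",cv2.phaseCorrelate(A,B))
v=np.hstack([a[170:285,190:265],b[170:285,190:265]]);cv2.imwrite("pics/cmp.png",cv2.resize(v,None,fx=5,fy=5))
print(r.get_obs()["contact_force"])
```

```text
px shift ((-0.08874748437967384, 0.036076677074028396), 0.8206663178279996)
px shift ((0.03278639152835794, -0.04888382379599321), 0.8187831452599278)
[-0.53121578  0.00315389 -0.18160016]
```

View pics/cmp.png

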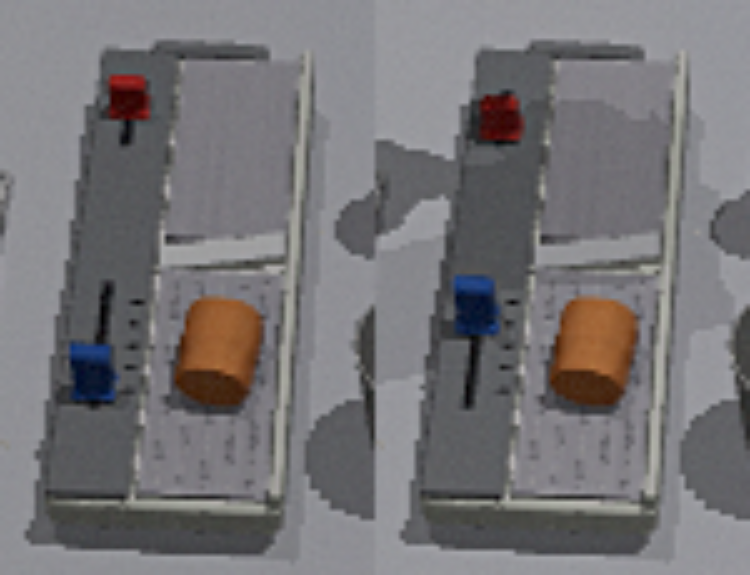

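Run:
```python
from bench import r
print(r.hand_in()); print(r.get_obs()["clock"])
```

```text
the job is handed in; nothing more can be done
None
the job is handed in; nothing more can be done
```

I set the slicer to the third click, pushed the red tab up to its stop and handed the job in at about 16.5 s. No verdict came back.

**Lever:** I pushed the blue lever with the shut fingertips through clicks one and two to the third, then backed off. After each jump I checked its white line against the rail marks. The last pictures show it at the third mark. The force readings I took were never above about 3 N.

**Tab:** I pushed the red tab from its far side until it stalled. The reading there rose from about 1.5 to 18 N with less than 1 mm of further movement, so I took that as the stop.

**Last checks:**
- **Slicer and carrot half:** the side view shows the slicer shifted by less than 0.1 pixel, and the carrot half is in place.
- **Bystanders:** I didn't measure the peeler, jars, glass or whole carrot. The peeler, the spice jar and, in part, the glass are in the last pictures and look undisturbed. The arm never worked near the storage jar or the whole carrot.
- **Tool:** it stood clear at about 19 cm, with no contact force.

**Doubtful point:** the camera put the tab at about 17 mm rather than the full 18 mm. That is within the roughly 2 mm calibration error, but close to the 16 mm limit. I relied on the force at the stop and did not push it a second time.

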